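# Change over the frame finishing station

### The job

Clear every finished white printed frame, including the one sitting in the red-fenced jig, into the blue tub. Then raise the tub's flat-lying handle upright while the tub still stands on the table, and hang the tub by that handle on the two prongs of the yellow hook. Also load the orange frame into the jig, flat on the plate, its long side along the long red fence, pushed fully home against both fences. Never tip the tub over.

Things in the scene. Friction and masses are not known exactly. Their poses are not given: they have to be found in the camera images.
- white1_c (a point): finished white printed frame that starts in the jig: flat rectangular ring 96 x 76 x 18 mm high with 9 mm thick walls (opening 78 x 58 mm), about 60 g; this point is its centre, half-way up; x along its 96 mm length, z up. It rests on the jig plate close to both fences.
- white2_c (a point): finished white printed frame lying on the table (may be absent): flat rectangular ring 96 x 76 x 18 mm high with 9 mm thick walls (opening 78 x 58 mm), about 60 g; this point is its centre, half-way up; x along its 96 mm length, z up
- white3_c (a point): finished white printed frame lying on the table (may be absent): flat rectangular ring 96 x 76 x 18 mm high with 9 mm thick walls (opening 78 x 58 mm), about 60 g; this point is its centre, half-way up; x along its 96 mm length, z up
- white4_c (a point): finished white printed frame lying on the table (may be absent): flat rectangular ring 96 x 76 x 18 mm high with 9 mm thick walls (opening 78 x 58 mm), about 60 g; this point is its centre, half-way up; x along its 96 mm length, z up
- rough_c (a point): orange frame, still to be worked on, lying on the table: flat rectangular ring 96 x 76 x 18 mm high with 9 mm thick walls (opening 78 x 58 mm), about 60 g; this point is its centre, half-way up; x along its 96 mm length, z up
- jig_seat (a point): where a frame's centre lies when fully home in the fixed jig, 15 mm above the table. x along the long fence. Long fence (100 mm) on the +y side, its face 38 mm from this point; short fence (70 mm) on the +x side, its face 48 mm from this point. Fences are red, 12 mm thick, 12 mm high above the plate. The -x and -y sides are open.
- jig: the fixed registration jig: dark steel plate, top face 6 mm above the table, reaching 90 mm to -x, 66 mm to +x, 78 mm to -y and 58 mm to +y from this origin, which is on the table right under point jig_seat (same axes)
- tub: blue open-topped carry tub, 138 (x) x 178 (y) x 80 mm high outside, walls and floor 4 mm, about 0.22 kg empty; origin at the centre of its underside, z up
- bail (a joint): angle of the tub's swing handle (bail), rad: 0 lying flat towards the tub's -x side, 1.571 upright, 3.14 flat on the +x side. Slightly stiff hinge (0.02 N m): it stays when nearly upright and sinks back below about 0.6 rad.
- bail_grip (a point): middle of the handle's cross bar. The handle is a U of 8 mm steel rod: cross bar along the tub's y, 188 mm long, 120 mm from the hinge line, which runs along the tub's y through its centre, 72 mm above its underside. The middle 36 mm of the bar is a black grip sleeve, 14 mm thick, that turns freely on the bar. When flat, the bar is 51 mm clear of the tub's wall.
- hook_seat (a point): where the middle of the handle's cross bar rests when hung, 253 mm above the table; the bar lies along this point's y across both prongs, which are at y = -42 and +42 mm and point to -x. Same axes as body hook.
- hook: fixed hook stand; origin on the table under hook_seat. Two yellow prongs of 8 mm rod: level for x = -12 to +22 mm (top 249 mm above the table), turned up to tips at x = -32 mm (top 274 mm), rising on the +x side to the grey post at x = 120 mm (287 mm high). Nothing between the prongs up to the post. Base plate 10 mm high at x = 80 to 200 mm.
There are look-alikes about, which are no part of the job. What is shaped like the part that bears white3_c but black is not meant. There is more than one size of the jig; the job needs the larger.

How it is judged:
By the outcome, as a careful person would: the job done as asked, in the order asked, and still so for the second after the job is handed in, with the robot touching nothing.
Of white2, white3, white4 only 2 to 3 are there at a start; the rules pass over those that are not, and their reading is None.
At some moment in a run one of white2, white3, white4, rough may be knocked a few centimetres aside while the robot is not near it.
It also fails if it takes over 210 s, if anything falls off the work surface, if the arm or the gripper's body presses on something with over 40 N, if the wrist force passes 120 N, or if a joint passes its speed limit or range.

### The arm

A 7-joint arm with a two-finger parallel gripper is mounted at the origin on the work surface. World frame = base frame: x ahead of the robot, y to its left, z up, the work surface at z = 0. Lengths are in m, angles in rad, forces in N, time in s.
With the tool pointing down it reaches from about 0.35 to 0.9 m from the base axis. Payload 19.9 kg.
Tool frame: the origin (TCP) lies midway between the tips of the shut fingers; the grasp point (between the pads) lies 19 mm behind it; z points along the fingers, y is the line along which they close (so a half turn about z gives the same grasp; the last joint's range is limited). The gripper opens to 85 mm and grips with 20 to 120 N. Pads are 22 mm wide; open, the fingers measure 114 mm over their backs; the gripper's body (76 mm by 85 mm) begins 54 mm behind the grasp point. The pads swing forward as they close: fully open they stand 13 mm farther back than shut.
Start: joints at [1.304, 0.417, -0.01, 1.614, 0.005, 1.111, -0.053], TCP at [0.139, -0.609, 0.231] pointing down, gripper open.
Joint ranges: [-2.81, 2.81], [-0.39, 2.02], [-1.27, 1.25], [0.06, 2.57], [-1.19, 4.33], [0.19, 2], [-2.82, 2.82]. Speed limits (rad/s): [1.89, 1.89, 2.39, 2.39, 3.01, 3.01, 3.01].

### API

Orientations are given as a unit quaternion [x, y, z, w].
In Python, from station import arm gives the robot as it stands. Calls block until the motion is done:
- arm.move_pose(position, orientation): joint-space move of the TCP to a pose.
- arm.move_l(position, ori=None, feed=0.15): straight line of the TCP; ori=None keeps the orientation; feed is the mean speed in m/s.
- arm.move_j(angles): joint-space move.
- arm.let_go() and arm.close(force=None): open the fingers fully, or close them until they stop; force is the grip in N (None keeps the last).
- arm.wait(seconds).
- arm.solve_ik(position, orientation): joint angles nearest the present ones, or None.
- arm.get_obs(): the state.
- arm.capture(name): name is "scene" or "top"; returns the picture (384x512x3 uint8, red, green, blue); there is no depth.
- arm.camera_params(name): a dict with "mtx" (3x3 intrinsics, pixels), "extrinsics" (4x4, takes a point from camera to world coordinates). Camera axes: x right, y down, z forward; pixel columns grow to the right and rows downward; lengths in m; the calibration is good to about 2 mm. A picture is of the moment at which its call begins. camera_params takes no time and is no camera call.
A pose or a line that the arm cannot do raises arm.PlanningError and nothing moves.
- arm.hand_in(): hands the job in; it is judged then, once.
Trained networks look in the newest picture that a camera, given by its name, has taken for a name from the list of things; names that differ only in an ending like _2 or _b are one class to them, and where a whole thing is asked for, a point or a joint stands for the part that bears it (a point fixed in the world has none). Each returns a list of dicts, best first, with "score" (0 to 1); they miss things now and then, are a little off and sometimes report something else, mostly with a low value. They report only what shows in the picture. A call takes as long as a camera call. They do not tell look-alikes from the thing itself.
- arm.cut_out(camera, label): "pixels" (384x512 bool, what is visible of it) and "position" ([column, row] in pixels, amid what is visible of it).
The state is a dict: "clock": time; "q": joint angles; "joint_velocities": joint speeds; "joint_torque": joint torques, N m; "tool_pos": TCP position; "tool_rot": TCP orientation; "force": force on the tool from outside, world axes, zero at the start; "moment": the same for the moment, N m; "finger_gap": finger opening in m; "grasp_force": force on a finger pad.
Only numpy, scipy, OpenCV 4.12 (cv2) and the standard library are available. Lean on these libraries where they do the work, as an engineer would, in place of code of your own. Each camera call takes 0.05 s, during which the arm holds its last target. There are 200 camera calls.

## Working session

There is one attempt and no reset: what is moved stays moved. The work goes in short steps, each a Python script; the robot and the scene stay as the last script left them, time stands still between calls to the robot, and variables do not carry over. Pictures are saved under pics/ and viewed, at most 14 in all, crops included, and the job is handed in when it is done.

```bash
ls; mkdir -p pics; python3 - <<'E'
from station import arm
import cv2,numpy as np
for n in("scene","top"):
    im=arm.capture(n); cv2.imwrite(f"pics/{n}0.png",im[:,:,::-1])
    p=arm.camera_params(n); print(n,np.round(p["mtx"],1).tolist(),np.round(p["extrinsics"],3).tolist())
    for l in("white1_c","rough_c","jig","tub","hook","bail"):
        try:print(l,[(round(d["score"],2),np.round(d["position"]).tolist(),int(d["pixels"].sum())) for d in arm.cut_out(n,l)])
        except Exception as e:print(l,e)
o=arm.get_obs();print(o["clock"],o["tool_pos"],o["tool_rot"],o["finger_gap"])
E
```

```text
pics
scene [[447.0, 0.0, 249.1], [0.0, 447.0, 186.2], [0.0, 0.0, 1.0]] [[-0.711, 0.425, -0.56, 1.234], [0.703, 0.446, -0.554, 0.775], [0.014, -0.788, -0.616, 0.993], [0.0, 0.0, 0.0, 1.0]]
white1_c [(0.82, [233.0, 212.0], 421), (0.31, [334.0, 279.0], 407)]
rough_c [(0.92, [182.0, 243.0], 443)]
jig [(0.9, [236.0, 218.0], 996), (0.59, [210.0, 153.0], 401)]
tub [(0.58, [167.0, 189.0], 2613)]
hook [(0.84, [281.0, 320.0], 3923)]
bail [(0.76, [190.0, 164.0], 204)]
top [[352.0, 0.0, 257.8], [0.0, 352.0, 195.1], [0.0, 0.0, 1.0]] [[0.023, -0.989, 0.144, 0.347], [-0.999, -0.026, -0.022, 0.016], [0.026, -0.144, -0.989, 1.059], [0.0, 0.0, 0.0, 1.0]]
white1_c [(0.88, [274.0, 199.0], 406)]
rough_c [(0.79, [270.0, 139.0], 394)]
jig [(0.9, [386.0, 272.0], 1244), (0.66, [268.0, 204.0], 2111)]
tub [(0.81, [352.0, 169.0], 3863)]
hook [(0.67, [127.0, 115.0], 3205)]
bail [(0.59, [354.0, 172.0], 3973), (0.58, [354.0, 204.0], 372), (0.24, [130.0, 112.0], 3272)]
0.7 [ 0.13930843 -0.60925265  0.23127447] [ 9.93688380e-01  1.12175761e-01 -3.18372544e-05 -3.59303750e-05] 0.08529386250610489
```

```bash
python3 - <<'E'
import cv2
for n in("scene","top"):
    cv2.imwrite(f"pics/{n}0b.png",cv2.resize(cv2.imread(f"pics/{n}0.png"),(800,600),interpolation=cv2.INTER_CUBIC))
E
```

```text
(no output)
```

View pics/top0b.png

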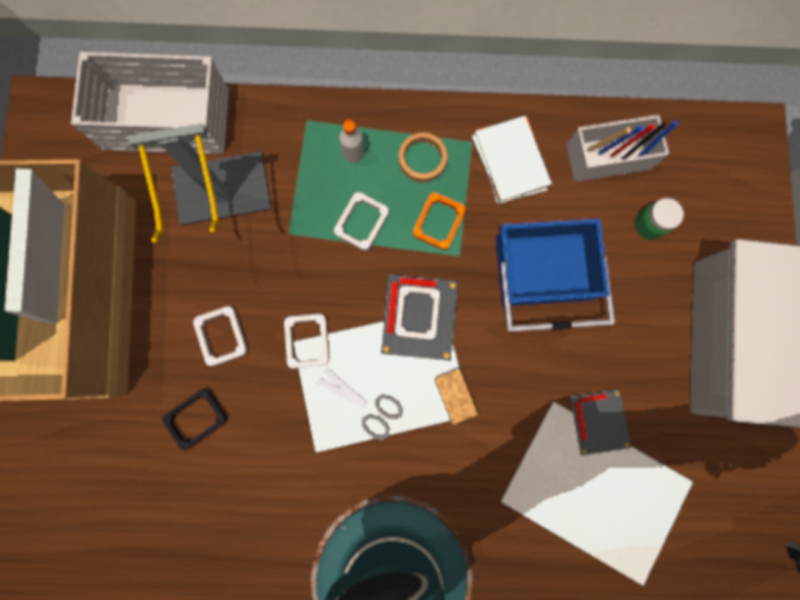

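View pics/scene0b.png

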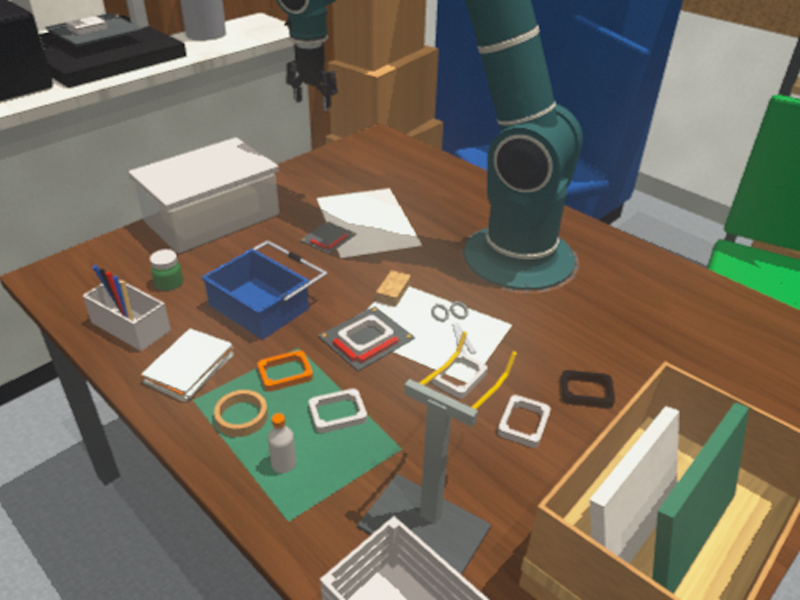

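The top view shows four white frames, at (415,312) in the large jig, (306,341), (220,335) and (361,220), so none is missing. The black frame at (195,418) and the small jig at (600,420) are decoys. The orange frame is at (440,220); the round ring at (423,157) isn't a frame. The tub is at (552,260) with its handle on the robot side, and the hook prongs are near (180,190). Next I'll fit box models to colour masks.

```bash
cat > h.py <<'E'
from station import arm
import numpy as np, cv2
from scipy.optimize import minimize
from scipy.spatial.transform import Rotation as R
CAM={n:(np.array(arm.camera_params(n)["mtx"]),np.array(arm.camera_params(n)["extrinsics"])) for n in("scene","top")}
def proj(n,P):
    K,T=CAM[n]; c=(np.asarray(P)-T[:3,3])@T[:3,:3]; u=c@K.T; return u[:,:2]/u[:,2:]
def ray(n,px,z):
    K,T=CAM[n]; d=T[:3,:3]@np.linalg.inv(K)@[px[0],px[1],1]; return T[:3,3]+d*(z-T[2,3])/d[2]
def box(x0,x1,y0,y1,z0,z1): return np.array([[x,y,z] for x in(x0,x1) for y in(y0,y1) for z in(z0,z1)])/1000.
def frame(z=0): return [box(-48,48,29,38,z,z+18),box(-48,48,-38,-29,z,z+18),box(-48,-39,-38,38,z,z+18),box(39,48,-38,38,z,z+18)]
FENCE=[box(-50,50,38,50,6,18),box(48,60,-35,35,6,18)]
TUB=[box(-69,69,-89,89,0,80)]
HOOK=[]
for y in(-42,42):
    p=[(-32,270),(-12,245),(22,245),(115,283)]
    for a,b in zip(p,p[1:]): HOOK.append(np.array([[q[0],y+s,q[1]+t] for q in(a,b) for s in(-4,4) for t in(-4,4)])/1000.)
def mask(im,col):
    h=cv2.cvtColor(im,cv2.COLOR_RGB2HSV).astype(int); H,S,V=h[...,0],h[...,1],h[...,2]
    return {"white":(S<45)&(V>150),"red":((H<6)|(H>172))&(S>140)&(V>90),"blue":(H>100)&(H<125)&(S>120)&(V>40),
      "orange":(H>6)&(H<18)&(S>190)&(V>170),"yellow":(H>20)&(H<32)&(S>170)&(V>120)}[col]
def render(n,boxes,p,S=4):
    c,s=np.cos(p[2]),np.sin(p[2]); m=np.zeros((384*S,512*S),np.uint8)
    for b in boxes:
        w=b@np.array([[c,s,0],[-s,c,0],[0,0,1]])+[p[0],p[1],0]
        cv2.fillConvexPoly(m,cv2.convexHull(np.round((proj(n,w)+.5)*S*16-8).astype(np.int32)),1,shift=4)
    return cv2.resize(m.astype(np.float32),(512,384),interpolation=cv2.INTER_AREA)
def fit(ims,boxes,p0,col,cams=("top",),grow=9,masks=None):
    M={}
    for n in cams:
        m=(mask(ims[n],col) if masks is None else masks[n]).astype(np.float32)
        M[n]=m*cv2.dilate(render(n,boxes,p0),np.ones((2*grow+1,)*2))
    def cost(p):
        e=0
        for n in cams:
            r=render(n,boxes,p); e+=1-np.minimum(r,M[n]).sum()/max(np.maximum(r,M[n]).sum(),1)
        return e/len(cams)
    best=None
    for dy in(-.35,0,.35):
        q=np.array(p0)+[0,0,dy]; s=np.vstack([q,q+[.012,0,0],q+[0,.012,0],q+[0,0,.25]])
        r=minimize(cost,q,method="Nelder-Mead",options=dict(initial_simplex=s,maxiter=120,xatol=2e-4,fatol=1e-4))
        if best is None or r.fun<best.fun: best=r
    return best.x,best.fun
def snap(): return {n:arm.capture(n) for n in("top","scene")}
E
cat > est.py <<'E'
from h import *
ims={n:cv2.imread(f"pics/{n}0.png")[:,:,::-1].copy() for n in("top","scene")}
f=.64
I={}
for k,px,z,yaw,B,c,cams in [("w1",(415,312),.02,1.5,frame(6),"white",("top",)),("w2",(306,341),.01,1.5,frame(),"white",("top",)),("w3",(220,335),.01,1.8,frame(),"white",("top",)),
  ("w4",(361,220),.01,1.2,frame(),"white",("top",)),("or",(440,220),.01,1.2,frame(),"orange",("top","scene")),("jig",(418,315),.01,1.6,FENCE,"red",("top",)),
  ("tub",(552,262),.06,0,TUB,"blue",("top","scene")),("hook",(184,200),.25,0,HOOK,"yellow",("top","scene"))]:
    p=ray("top",(px[0]*f,px[1]*f),z); x,e=fit(ims,B,[p[0],p[1],yaw],c,cams,grow=14 if k in("jig","hook") else 8)
    I[k]=x; print(k,np.round(p[:2],3),np.round(x,3),round(e,3))
o=[]
for n in("top","scene"):
    b=ims[n].copy(); b=cv2.resize(b,(1024,768))
    for k,B in (("w1",frame(6)),("w2",frame()),("w3",frame()),("w4",frame()),("or",frame()),("jig",FENCE),("tub",TUB),("hook",HOOK)):
        r=(cv2.resize(render(n,B,I[k]),(1024,768))>.5).astype(np.uint8)
        cv2.drawContours(b,cv2.findContours(r,cv2.RETR_LIST,cv2.CHAIN_APPROX_NONE)[0],-1,(255,0,255),1)
    o.append(b)
cv2.imwrite("pics/ov.png",np.hstack([o[0][100:600,100:800][:, :700]])[:,:,::-1]); cv2.imwrite("pics/ovs.png",o[1][230:830,200:900,::-1])
E
python3 est.py
```

```text
w1 [ 0.486 -0.031] [ 0.487 -0.035  3.054] 0.296
w2 [0.426 0.175] [0.427 0.175 0.136] 0.669
w3 [0.434 0.338] [0.427 0.342 1.401] 0.718
w4 [0.667 0.078] [0.668 0.079 1.58 ] 0.692
or [ 0.672 -0.077] [ 0.67  -0.074  2.734] 0.446
jig [ 0.482 -0.037] [ 0.493 -0.04   1.468] 0.699
tub [ 0.582 -0.284] [ 0.584 -0.285  0.088] 0.404
hook [0.617 0.332] [0.589 0.329 0.205] 0.396
```

```bash
sed -i 's/for dy in(-.35,0,.35)/for dy in(-.5,-.2,.1,.4)/' h.py
sed -i 's/,1\.5,frame/,0,frame/g;s/,1\.8,frame/,.2,frame/;s/,1\.2,frame/,-.4,frame/g;s/,1\.6,FENCE/,0,FENCE/' est.py
python3 est.py; python3 - <<'E'
from h import *
i=cv2.imread("pics/top0.png")[:,:,::-1].copy()
h=cv2.cvtColor(i,cv2.COLOR_RGB2HSV)
for p in [(552,262),(552,290),(505,250),(361,197),(440,200),(220,312),(390,310),(150,190),(325,340),(300,325),(315,370),(430,235)]: print(p,h[int(p[1]*.64),int(p[0]*.64)])
E
```

```text
w1 [ 0.486 -0.031] [ 0.487 -0.035 -0.082] 0.211
w2 [0.426 0.175] [0.428 0.175 0.135] 0.655
w3 [0.434 0.338] [0.433 0.339 0.351] 0.286
w4 [0.667 0.078] [ 0.668  0.079 -0.47 ] 0.16
or [ 0.672 -0.077] [ 0.67  -0.074 -0.408] 0.446
jig [ 0.482 -0.037] [ 0.493 -0.031 -0.077] 0.143
tub [ 0.582 -0.284] [ 0.584 -0.285  0.089] 0.404
hook [0.617 0.332] [0.589 0.329 0.2  ] 0.397
(552, 262) [108 187 161]
(552, 290) [108 184 137]
(505, 250) [108 185 154]
(361, 197) [  9  14 230]
(440, 200) [ 14 230 161]
(220, 312) [ 15  31 230]
(390, 310) [  1 187 195]
(150, 190) [ 23 255 218]
(325, 340) [ 14  29 217]
(300, 325) [ 11 174 116]
(315, 370) [ 34   7 239]
(430, 235) [ 58  70 134]
```

View pics/ov.png

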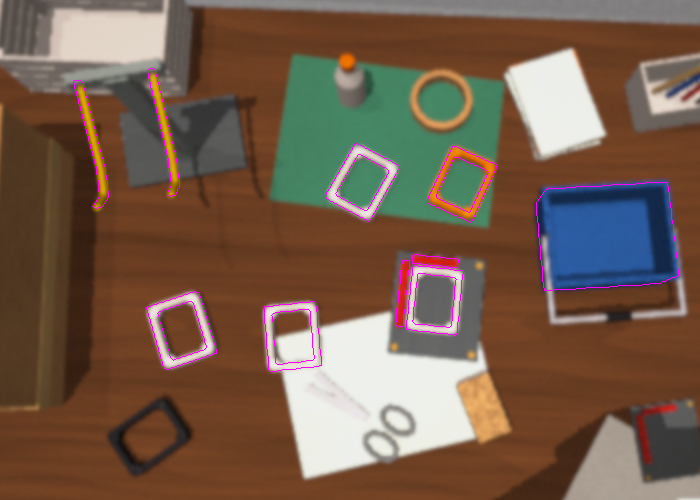

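The overlay lines up with the four white frames, the orange frame, the large jig's fences, the tub and the prongs. I'll check the scene view as well.

View pics/ovs.png

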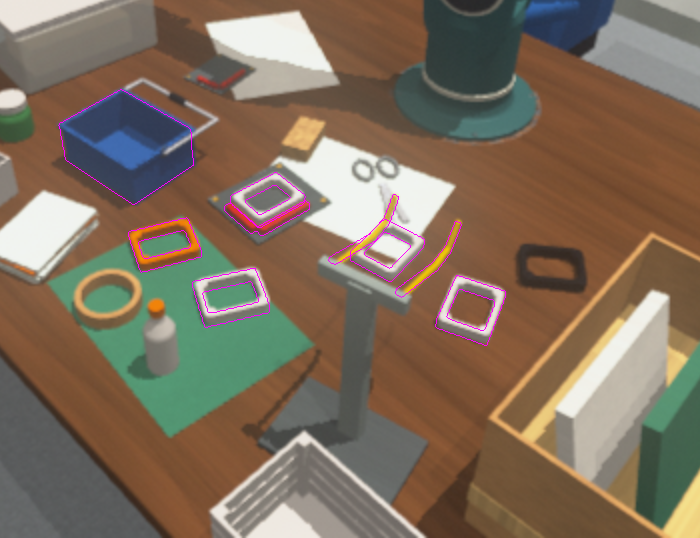

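```bash
cat >> h.py <<'E'
TUBP=np.array([.584,-.285,.089])
def down(yaw): return (R.from_euler("z",yaw)*R.from_euler("x",np.pi)).as_quat()
def best_yaw(pos,yaw):
    q=arm.get_obs()["q"]; c=[]
    for k in(-1,0,1):
        s=arm.solve_ik(pos,down(yaw+k*np.pi))
        if s is not None: c.append((np.abs(np.array(s)-q).max(),yaw+k*np.pi))
    return min(c)[1]
def loc(p,x,y): c,s=np.cos(p[2]),np.sin(p[2]); return np.array([p[0]+c*x-s*y,p[1]+s*x+c*y])
def pick(p,side,z,bias=0.,force=40,up=.2):
    g=loc(p,0,side*.0335+bias); a=[*g,.13]; y=best_yaw(a,p[2])
    arm.move_pose(a,down(y)); arm.move_l([*g,z],feed=.15); arm.close(force); 
    print("gap",round(arm.get_obs()["finger_gap"],4)); arm.move_l([*g,up],feed=.25)
    o=arm.get_obs(); print("lifted gap",round(o["finger_gap"],4),"F",np.round(o["force"],1)); return o["finger_gap"]
def drop(tub,side_grip,z):
    g=loc(tub,0,-side_grip*.0095); a=[*g,.2]; arm.move_pose(a,down(best_yaw(a,tub[2])))
    arm.move_l([*g,z],feed=.2); arm.let_go(); arm.move_l([*g,.2],feed=.3)
    print("t",round(arm.get_obs()["clock"],1))
E
python3 - <<'E'
from h import *
g=pick([.487,-.035,-.08],-1,.010,-.002)
if g>.006: drop(TUBP,-1,.031)
i=snap(); 
for n in i: cv2.imwrite(f"pics/{n}1.png",i[n][:,:,::-1])
for k,p,b,c in (("w2",[.428,.175,.135],frame(),"white"),("w3",[.433,.339,.35],frame(),"white"),("w4",[.668,.079,-.47],frame(),"white"),("or",[.67,-.074,-.408],frame(),"orange"),("tub",TUBP,TUB,"blue")):
    x,e=fit(i,b,p,c); print(k,np.round(x,3),round(e,3))
E
```

```text
gap 0.008
lifted gap 0.0078 F [-0.2  0.1 -1. ]
t 8.9
w2 [0.428 0.174 0.132] 0.678
w3 [0.433 0.339 0.387] 0.282
w4 [ 0.668  0.079 -0.471] 0.155
or [ 0.671 -0.075 -0.397] 0.347
tub [ 0.584 -0.285  0.089] 0.343
```

```bash
python3 - <<'E'
from h import *
for k,p,side,z in (("w4",[.668,.079,-.471],1,.031),("w3",[.433,.339,.3],1,.051),("w2",[.428,.174,.13],-1,.051)):
    if k!="w4":
        i={"top":arm.capture("top")}; x,e=fit(i,frame(),p,"white"); print(k,np.round(x,3),round(e,3))
        if np.hypot(*(x-p)[:2])>.012: print("moved"); break
    if pick(p,side,.005)<.006: print("miss"); break
    drop(TUBP,side,z)
i=snap()
o=np.hstack([cv2.resize(i["top"][60:300,60:460],(400,240)),]) 
cv2.imwrite("pics/a.png",cv2.resize(np.vstack([i["top"][60:290,80:480],i["scene"][90:320,60:460]]),None,fx=1.3,fy=1.3,interpolation=cv2.INTER_CUBIC)[:,:,::-1])
for n in i: cv2.imwrite(f"pics/{n}2.png",i[n][:,:,::-1])
E
```

```text
gap 0.0081
lifted gap 0.008 F [ 0.2  0.4 -1. ]
t 17.1
w3 [0.433 0.339 0.388] 0.275
gap 0.0076
lifted gap 0.008 F [ 0.6  0.7 -0.6]
t 26.9
w2 [0.427 0.175 0.136] 0.682
gap 0.0078
lifted gap 0.0081 F [-0.3  0.2 -0.6]
t 35.1
```

View pics/a.png

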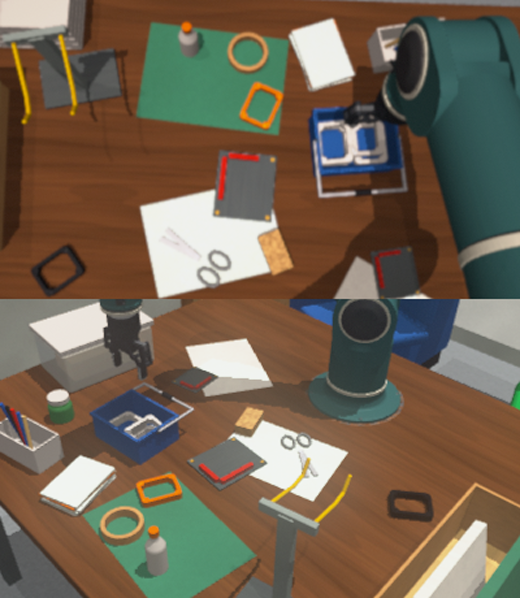

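All four white frames are in the tub: the table, the jig at (245,185) and the pad are clear. The handle lies on the robot side with its black sleeve at (362,193). Next I'll grip the sleeve with a tilted tool and swing it upright.

```bash
cat >> h.py <<'E'
D=.014
def tilt(yaw,t,s): return R.from_euler("z",yaw)*R.from_euler("y",-t)*R.from_euler("z",s*np.pi/2)*R.from_euler("x",np.pi)
def bailpose(tub,th,t,s,back=0.,r=.12):
    q=tilt(tub[2],t,s); b=np.array([*loc(tub,-r*np.cos(th),0),.072+r*np.sin(th)])
    return b+(D-back)*q.as_matrix()[:,2],q.as_quat()
E
python3 - <<'E'
from h import *
print("sleeve ray",ray("top",(562*.64,325*.64),.072)[:2],"model",loc(TUBP,-.12,0))
i={"top":arm.capture("top")}; x,e=fit(i,TUB,TUBP,"blue"); print("tub",np.round(x,3),round(e,3))
q0=arm.get_obs()["q"]; c=[]
for s in(-1,1):
    ok=[arm.solve_ik(*bailpose(TUBP,th,.5*(1-th/1.571),s)) for th in(0,.8,1.571)]
    print(s,[None if k is None else np.round(k,2) for k in ok])
    if all(k is not None for k in ok): c.append((np.abs(np.array(ok[0])-q0).max(),s))
print(min(c)); open("s.txt","w").write(str(min(c)[1])); s=min(c)[1]
p,q=bailpose(TUBP,0,.5,s,.09); arm.move_pose(p,q); print(np.round(p,3),arm.get_obs()["clock"])
i=snap(); print("sleeve px model",proj("top",[[*loc(TUBP,-.12,0),.072]]),proj("scene",[[*loc(TUBP,-.12,0),.072]]))
cv2.imwrite("pics/b.png",cv2.resize(np.hstack([i["top"][100:260,280:430],i["scene"][100:260,80:230]]),None,fx=2.5,fy=2.5,interpolation=cv2.INTER_CUBIC)[:,:,::-1])
E
```

```text
sleeve ray [ 0.46216736 -0.29660454] model [ 0.46447495 -0.29566591]
tub [ 0.584 -0.284  0.086] 0.578
-1 [array([ 0.85,  0.46, -0.19,  2.18, -1.07,  0.3 , -1.35]), array([-0.27,  0.6 ,  1.08,  1.98, -0.95,  0.9 , -1.74]), array([-0.28,  0.78,  1.08,  1.62, -0.73,  1.2 , -2.09])]
1 [array([ 1.15,  0.51, -0.54,  2.17, -0.54,  0.2 ,  1.32]), array([ 1.16,  0.46, -0.75,  1.93,  0.28,  0.67,  0.38]), array([ 0.85,  0.59, -0.63,  1.58,  0.38,  1.1 ,  0.21])]
(np.float64(1.1319201691605736), 1)
[ 0.428 -0.299  0.139] 36.225
sleeve px model [[359.33654956 207.18389036]] [[187.76815345 164.17273511]]
```

View pics/b.png

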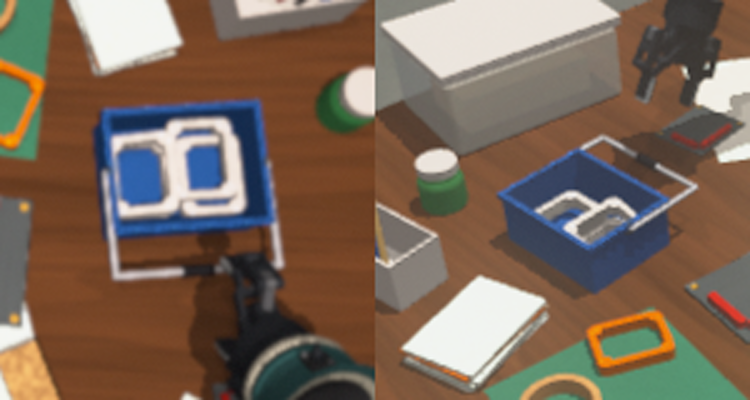

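```bash
python3 - <<'E'
from h import *
o=arm.get_obs(); print(o["tool_pos"],R.from_quat(o["tool_rot"]).as_matrix().round(2).tolist(),o["q"].round(2) if hasattr(o["q"],"round") else o["q"],o["clock"])
for n in("top","scene"): print(proj(n,[o["tool_pos"]]))
E
```

```text
[ 0.42983263 -0.29855587  0.13933953] [[-0.09, 0.87, 0.48], [1.0, 0.08, 0.04], [-0.0, 0.48, -0.88]] [ 1.65  0.44 -1.04  2.19  0.04  0.36  0.79] 36.325
[[368.61491341 217.46298519]]
[[193.66848478 144.22859476]]
```

```bash
python3 - <<'E'
from h import *
s=int(open("s.txt").read()); T=np.array([.583,-.285,.088]); t0=.38
def st(m):
    o=arm.get_obs(); print(m,"t",round(o["clock"],1),"gap",round(o["finger_gap"],4),"F",np.round(o["force"],1),"z",round(o["tool_pos"][2],3))
p,q=bailpose(T,0,t0,s,.07); arm.move_l(p,q,feed=.15)
p,q=bailpose(T,0,t0,s); arm.move_l(p,q,feed=.12); st("at")
arm.close(40); st("closed")
if arm.get_obs()["finger_gap"]>.008:
    for th in np.linspace(0,np.pi/2,8)[1:]:
        p,q=bailpose(T,th,t0*(1-th/(np.pi/2)),s); arm.move_l(p,q,feed=.1); st(round(th,2))
i=snap()
cv2.imwrite("pics/c.png",cv2.resize(np.hstack([i["top"][80:260,280:430],i["scene"][60:240,80:230]]),None,fx=2.5,fy=2.5,interpolation=cv2.INTER_CUBIC)[:,:,::-1])
E
```

```text
at t 37.5 gap 0.0854 F [-0.3 -0.2 -0.1] z 0.059
closed t 38.2 gap 0.0124 F [-1.2  0.5  2.4] z 0.059
0.22 t 38.6 gap 0.0123 F [ 1.8 -0.3 -1.2] z 0.085
0.45 t 39.0 gap 0.0123 F [ 1.  -0.4 -1.2] z 0.11
0.67 t 39.5 gap 0.0125 F [ 1.8 -0.6 -1. ] z 0.132
0.9 t 39.9 gap 0.0124 F [-4.8  1.2  4.7] z 0.151
1.12 t 40.3 gap 0.0125 F [-5.1  2.5  9.4] z 0.166
1.35 t 40.7 gap 0.0124 F [-3.8  3.3 15.6] z 0.175
1.57 t 41.1 gap 0.0126 F [-0.9  3.7 13.7] z 0.178
```

View pics/c.png

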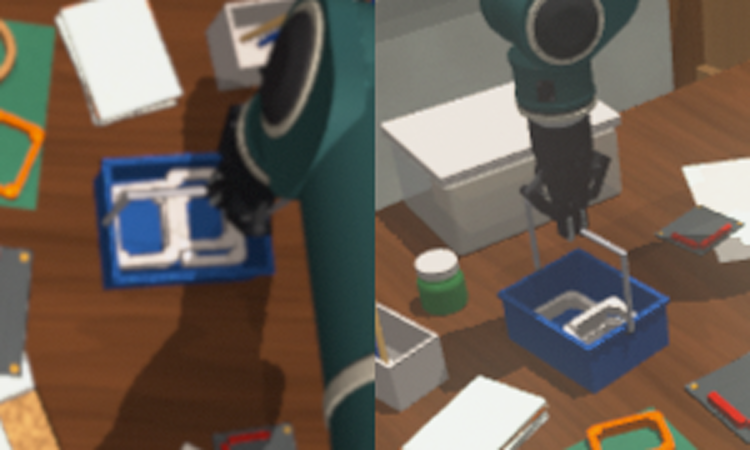

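The handle is upright at top (165,190) and scene (590,240), and the tub stands flat. Now I'll refine the hook and carry the tub over.

```bash
python3 - <<'E'
from h import *
ims={n:cv2.imread(f"pics/{n}0.png")[:,:,::-1].copy() for n in("top","scene")}
for c in(("top",),("scene",),("top","scene")):
    x,e=fit(ims,HOOK,[.589,.329,.2],"yellow",c,grow=5); print(c,np.round(x,3),round(e,3))
H=x; np.save("hook.npy",H)
s=int(open("s.txt").read()); o=arm.get_obs()
P=np.array(o["tool_pos"])
arm.move_l([P[0],P[1],.33-D],feed=.12); o=arm.get_obs(); print("lifted",np.round(o["force"],1),round(o["finger_gap"],4))
a=loc(H,-.085,0); mid=(a+P[:2])/2
q=tilt(H[2],0,s).as_quat()
print(arm.solve_ik([*a,.33-D],q),arm.solve_ik([*loc(H,.004,0),.24],q))
arm.move_l([*a,.33-D],q,feed=.2); arm.wait(.5)
o=arm.get_obs(); print(o["clock"],np.round(o["force"],1),np.round(o["tool_pos"],3),a)
i=snap()
b=loc(H,-.085,0)
for n in("top","scene"): print(n,proj(n,[[*b,.33]]).round())
cv2.imwrite("pics/d.png",cv2.resize(np.hstack([i["top"][60:240,60:220],i["scene"][110:290,180:340]]),None,fx=2.5,fy=2.5,interpolation=cv2.INTER_CUBIC)[:,:,::-1])
E
```

```text
('top',) [0.587 0.329 0.186] 0.247
('scene',) [0.584 0.327 0.264] 0.464
('top', 'scene') [0.589 0.329 0.2  ] 0.393
lifted [-0.2  0.5 -5.3] 0.0124
[ 0.17853969  0.49911703 -1.09964967  1.5634699   0.4514906   1.35837747
 -0.7679826 ] [ 0.09434172  0.73558605 -1.06229916  1.43243345  0.64478443  1.34763418
 -0.79632011]
46.15 [ 0.3  0.1 -5.5] [0.505 0.312 0.316] [0.505257   0.31195004]
top [[109. 167.]]
scene [[326. 189.]]
```

View pics/d.png

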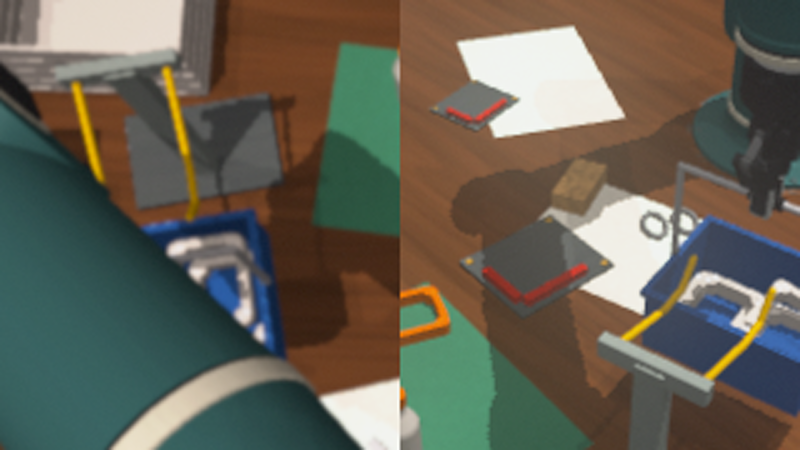

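The tub hangs level in front of the two prongs at scene (690,265) and (770,305), with the bar parallel to the prong line. I'll move in over the tips and lower until the weight comes off the arm.

```bash
python3 - <<'E'
from h import *
H=np.array([.588,.329,.192]); s=int(open("s.txt").read()); q=tilt(H[2],0,s).as_quat()
arm.move_l([*loc(H,-.085,0),.300-D],q,feed=.1)
g=loc(H,.005,0); arm.move_l([*g,.295-D],q,feed=.1); arm.wait(.3)
f0=arm.get_obs()["force"]; print("over",np.round(f0,1))
arm.move_l([*g,.264-D],feed=.08)
for z in np.arange(.262,.246,-.002):
    arm.move_l([*g,z-D],feed=.04); f=arm.get_obs()["force"]; print(round(z,3),np.round(f,1))
    if f[2]>-1.0 or np.abs(f-f0).max()>9: break
i=snap(); print(arm.get_obs()["clock"])
cv2.imwrite("pics/e.png",cv2.resize(np.hstack([i["top"][60:240,60:220],i["scene"][110:290,190:350]]),None,fx=2.5,fy=2.5,interpolation=cv2.INTER_CUBIC)[:,:,::-1])
E
```

```text
over [-0.4 -0.4 -5.6]
0.262 [-0.9  0.3 -5.3]
0.26 [-0.  -0.5 -4.4]
0.258 [ 0.7  0.6 -4.5]
0.256 [-0.2  1.1 -4.6]
0.254 [-0.8  0.4 -5.2]
0.252 [-3.6 -1.7  3.5]
50.1917
```

View pics/e.png

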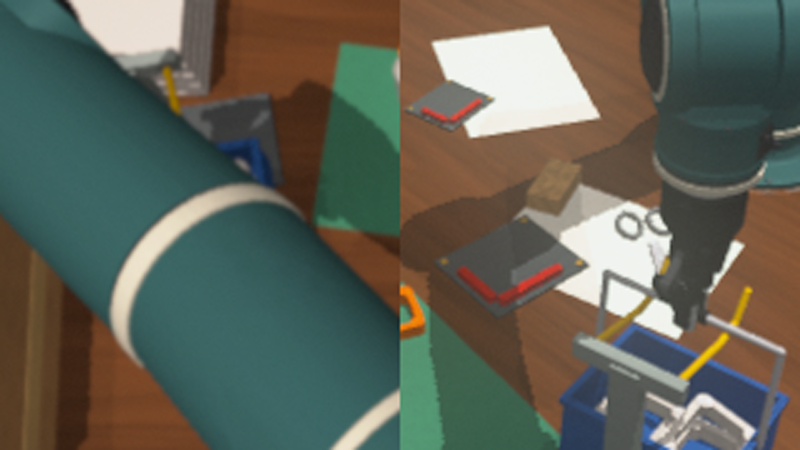

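The bar rests across both prongs, inside the turned-up tips, and contact came at the expected height. I'll release, retreat, and locate the orange frame and jig again.

```bash
python3 - <<'E'
from h import *
arm.let_go(); P=arm.get_obs()["tool_pos"]; arm.wait(.3)
arm.move_l([P[0],P[1],.40],feed=.12)
a=[.55,-.2,.35]; arm.move_pose(a,down(best_yaw(a,-.08)))
i=snap(); print(arm.get_obs()["clock"])
for k,p,b,c in (("or",[.67,-.074,-.408],frame(),"orange"),("jig",[.493,-.031,-.077],FENCE,"red")):
  for cam in(("top",),("scene",)):
    x,e=fit(i,b,p,c,cam); print(k,cam,np.round(x,3),round(e,3))
cv2.imwrite("pics/f.png",cv2.resize(np.hstack([i["top"][60:260,60:360],i["scene"][130:330,160:360]]),None,fx=1.6,fy=2.4,interpolation=cv2.INTER_CUBIC)[:,:,::-1])
E
```

```text
54.725
or ('top',) [ 0.671 -0.075 -0.396] 0.355
or ('scene',) [ 0.666 -0.08  -0.428] 0.517
jig ('top',) [ 0.493 -0.031 -0.071] 0.137
jig ('scene',) [ 0.489 -0.032 -0.064] 0.356
```

View pics/f.png

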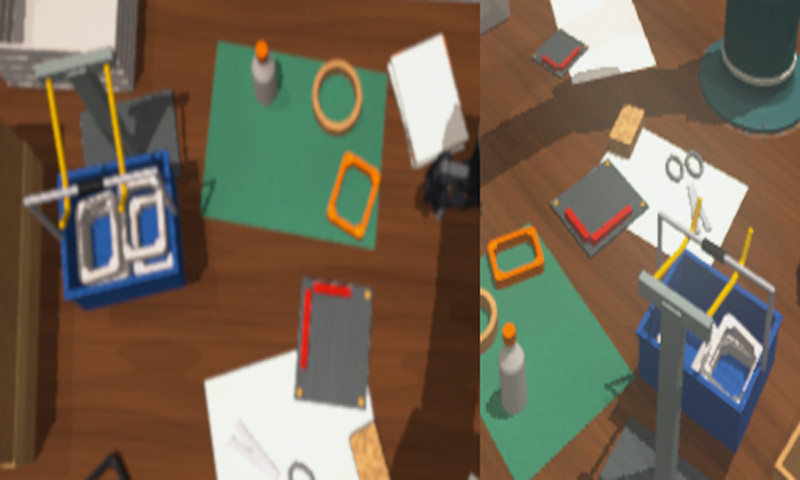

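The tub hangs on both prongs with the arm away. The orange frame is at (355,195) and the jig is empty at (335,345). Now I'll load the orange frame and push it home with closed fingers.

```bash
cat > push.py <<'E'
from h import *
J=np.array([.492,-.031,-.072])
def push(dirx,q,lim=5.,far=.012):
    # dirx True: push +x from the -x side, else +y from the -y side
    f=(lambda d:loc(J,-.048-.011-d,0)) if dirx else (lambda d:loc(J,0,-.038-.0145-d))
    arm.move_l([*f(.034),.09],q,feed=.25); arm.move_l([*f(.034),.013],feed=.15); arm.wait(.2)
    f0=np.array(arm.get_obs()["force"]); u=loc([0,0,J[2]],1,0) if dirx else loc([0,0,J[2]],0,1)
    arm.move_l([*f(.016),.013],feed=.05)
    for d in np.arange(.015,-.012,-.001):
        arm.move_l([*f(d),.013],feed=.02); F=(np.array(arm.get_obs()["force"])-f0)[:2]@u
        if F<-lim: break
    print("x" if dirx else "y","stop d mm",round(d*1000,1),"F",round(F,1)); 
    arm.move_l([*f(d+.012),.013],feed=.08); arm.move_l([*f(d+.012),.09],feed=.25)
E
python3 - <<'E'
from push import *
if pick([.670,-.076,-.40],-1,.005)>.006:
    g=loc(J,-.010,-.008-.0335); a=[*g,.12]; y=best_yaw(a,J[2]); arm.move_pose(a,down(y))
    arm.move_l([*g,.03],feed=.2); arm.move_l([*g,.0125],feed=.05); print(np.round(arm.get_obs()["force"],1))
    arm.let_go(); arm.move_l([*g,.12],feed=.2); arm.close(20)
    q=down(y)
    push(False,q); push(True,q); push(False,q); push(True,q)
a=[.55,-.25,.3]; arm.move_pose(a,down(best_yaw(a,-.08)))
i=snap(); print(arm.get_obs()["clock"])
cv2.imwrite("pics/g.png",cv2.resize(np.hstack([i["top"][160:260,210:320],i["scene"][170:270,180:290]]),None,fx=3.6,fy=3.6,interpolation=cv2.INTER_CUBIC)[:,:,::-1])
E
```

```text
gap 0.0081
lifted gap 0.0081 F [-0.6  0.3 -0.9]
[-0.8  0.2  0.3]
y stop d mm -2.0 F -8.5
x stop d mm -1.0 F -6.5
y stop d mm -2.0 F -7.3
x stop d mm -1.0 F -6.7
91.9917
```

View pics/g.png

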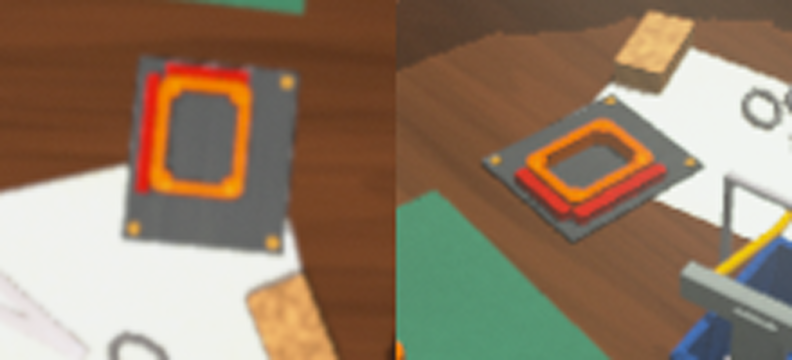

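The orange frame lies flat against both red fences at top (200,135), with the same stop positions on the repeat pushes. The tub is still hanging, so I'll hand in.

```bash
python3 - <<'E'
from station import arm
print(arm.hand_in())
E
```

```text
the job is handed in; nothing more can be done
None
```

I handed the job in at about 92 s on the robot's clock: all four white frames are in the tub, the tub hangs by its raised handle on both yellow prongs, and the orange frame sits flat in the large jig, pushed home against both fences; the hand-in returned no verdict.

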